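# Pin and bolt a plaster cast to its plinth

### The job

The front holes of the cast's foot plate and of the bed plate in the plinth under it are out of line: take the taper pin from the wooden block and ease it down the left front hole, as seen from the robot, feeling for the hole below and letting the taper draw the plate over, until the collar is down on the plate; lean on it there with some 15 newtons, not less than 10, for half a second. Then drop the hex bolt right home through the right front hole and leave both in place. Give way sideways so that the pin never bears more than 30 newtons on its way through, never ram pin or bolt with over 80, do not push the plate or the plaster with the hand, and leave the other tools where they lie.

Things in the scene. Friction and masses are not known exactly. Their poses are not given: they have to be found in the camera images.
- taper_pin: bright steel pin, 0.32 kg, told by its round head with four dark grooves. Origin: centre of the collar's underside, z towards the head. Collar 40 across x 5 thick, then head 22 across up to z = 49 (grip here); shank 23.8 across from 0 to -26, even taper to 10 across at -60, tip 7.6 across at -62. Starts upright in a hole of the wooden block, collar on the block's top
- hex_bolt: dark steel bolt, 0.34 kg, told by its hexagonal head. Origin: centre of the washer's underside, z towards the head. Washer 44 across x 4 thick, then head about 30 across up to z = 31 (grip here); straight shank 23 across, its end bevelled from -51 to 16 across at -56. Starts upright in the block's other hole, washer on the block's top
- tool_block: hardwood block, 70 (x) x 176 (y) x 68 mm, fixed, origin at the centre of its underside. Two upright 27 mm holes at y = +50 and -50 mm; which of them holds the pin and which the bolt varies
- plinth: stone plinth, 316 (x) x 226 (y) x 54 mm, fixed, origin at the centre of its underside, front towards -x. In its top lies a steel bed plate 14 mm thick, its top 54 mm above the table, set fast by eye: its two 25 mm front holes stand 4 to 12 mm off the foot plate's to one side; which and how far is not measured. Below are wide clearance holes down to the table. Carries both plates and the cast
- torso: white plaster torso, 99 (x) x 150 (y) x 298 mm, fixed upright on the foot plate, origin at the centre of its underside, 78 mm above the table, 30 mm behind the plinth's centre, its own x axis towards the robot. Its front face stands about 90 mm behind the front holes
- plate_pin_hole (a point): centre of the left front hole of the cast's foot plate, at its top face, 64 mm above the table. Foot plate: dark steel, 277 x 176 x 10 mm, just over the bed plate; turns about a king bolt 227 mm behind the line of the front holes, stiffly (some 4 N at the holes), no spring, stays where put. So the holes are out of line only sideways
- plate_bolt_hole (a point): centre of the right front hole of the foot plate, 124 mm to the right of the left one, at the plate's top face, 64 mm above the table. Both holes 25 mm; they move sideways together with the plate, and when the left one is drawn into line over the bed plate's hole so is this one
- point_chisel: bystander, to be left alone: point chisel, steel, 18 x 189 x 18 mm; origin at the centre of its underside
- flat_chisel: bystander, to be left alone: flat chisel, steel, 23 x 162 x 16 mm; origin at the centre of its underside
- claw_chisel: bystander, to be left alone: claw chisel, steel, 22 x 166 x 14 mm; origin at the centre of its underside
- carving_mallet: bystander, to be left alone: round wooden carving mallet on its side, 117 x 274 x 116 mm; origin at the centre of its underside
- chip_a: bystander, to be left alone: broken stone chip, 30 x 42 x 23 mm; origin at the centre of its underside
- chip_b: bystander, to be left alone: broken stone chip, 28 x 36 x 20 mm; origin at the centre of its underside
Mind the look-alikes: they are no part of the job. What is shaped like the taper_pin but red is not meant.

How it is judged:
By the outcome, as a careful person would: the job done as asked, in the order asked, and still so for the second after the job is handed in, with the robot touching nothing.
It also fails if it takes over 72 s, if anything falls off the work surface, if the arm or the gripper's body presses on something with over 40 N, if the wrist force passes 120 N, or if a joint passes its speed limit or range.

### The arm

A 7-joint arm with a two-finger parallel gripper is mounted at the origin on a cart in front of the work surface, level with it; the furniture and walls round the work are solid. World frame = base frame: x ahead of the robot, y to its left, z up, the work surface at z = 0. Lengths are in mm, angles in degrees, forces in N, time in s.
With the tool pointing down it reaches from about 425 to 875 mm from the base axis. Payload 9.9 kg.
Tool frame: the origin (TCP) lies on the centre line of the jaws, within the pads' length; the fingertips stand 14 mm ahead of it and the grasp point (between the pads) lies 5 mm behind it; z points along the fingers, y is the line along which they close (so a half turn about z gives the same grasp; the last joint's range is limited). The gripper opens to 85 mm and grips with 20 to 120 N. Pads are 22 mm wide; open, the fingers measure 114 mm over their backs; the gripper's body (76 mm by 85 mm) begins 54 mm behind the grasp point. The pads swing forward as they close: fully open they stand 13 mm farther back than shut.
Start: joints at [-79.229, 32.985, 1.427, 82.34, -0.859, 64.687, -3.237], TCP at [181.207, 650.226, 245.289] pointing down, gripper open.
Joint ranges: [-157.87, 157.87], [-19.46, 123.44], [-87.15, 90], [11.01, 140.99], [-62.26, 242.26], [9.8, 113.94], [-161.44, 161.44]. Speed limits (degrees/s): [127.2, 127.2, 172.46, 172.46, 180, 180, 180].

### API

Orientations are given as a 3x3 rotation matrix whose columns are the frame's x, y, z axes.
In Python, from station import arm gives the robot as it stands.
- The arm moves only by the shell command python3 -m creep 'ROWS' [FORCE]. ROWS is JSON, a list that holds one entry, the list of rows, each a list of 7 numbers: the turn, a rotation vector about the tool's x, y, z in degrees, then the shift along the tool's x, y, z in m, then the opening, from -1 (shut) to 1 (fully open), so that 0 is half open. A call has 1 to 12 rows; each row is the pose to reach, as a shift and turn from the pose commanded when the call began, along the tool's axes at that moment; what a row does not reach only later rows make up. A row lasts 1/8 s, in which the tool goes at most 62.5 mm and 10.7 degrees, less where a joint would pass 70% of its speed; a pose out of reach is approached as far as the arm can. A call with a gripper value outside its range is refused whole. The fingers move at their own pace and stop on an object; FORCE is the grip in N (left out, the last holds). Time passes only in rows, so rows that repeat a pose let the fingers close. It gives the time, the measured TCP pose, the force, the opening and the grip force at its end, in the units of the state.
- arm.get_state(): the state, without advancing time (a new reading comes with each control period).
- arm.read_camera(name): name is "side" or "top"; returns a dict with "pixels" (420x560x3 uint8, red, green, blue), "fx", "fy", "cx", "cy" (pixels), "dist" ([k1, k2, p1, p2, k3] as OpenCV has them; the pictures are not rectified), "R" (3x3) and "t" (3): a world point X has camera coordinates R X + t. Camera axes: x right, y down, z forward; pixel columns grow to the right and rows downward; lengths in mm; the calibration is good to about 2 mm. A picture is of the moment at which its call begins. There is no depth.
- arm.hand_in(): hands the job in; it is judged then, once.
The state is a dict: "t": time; "joints": joint angles; "joint_velocities": joint speeds; "joint_torque": joint torques, N m; "tcp_pos": TCP position; "tool_rot": TCP orientation; "force": force on the tool from outside, world axes, zero at the start; "ft_torque": the same for the moment, N m; "opening": finger opening in mm; "grip_force": force on a finger pad.
Only numpy, scipy, OpenCV 4.12 (cv2) and the standard library are available. Lean on these libraries where they do the work, as an engineer would, in place of code of your own. Each camera call takes 0.05 s, during which the arm holds its last target. There are 200 camera calls.

## Working session

There is one attempt and no reset: what is moved stays moved. The work goes in short steps, Python scripts to look and compute and a shell command to move; the robot and the scene stay as the last step left them, time stands still between calls to the robot, and variables do not carry over. Pictures are saved under pics/ and viewed, at most 10 in all, crops included, and the job is handed in when it is done.

```bash
mkdir -p pics; ls; python3 - <<'E'
from station import arm
import cv2,pickle
for n in("side","top"):
    c=arm.read_camera(n); pickle.dump(c,open(n+".pkl","wb"))
    cv2.imwrite(f"pics/{n}0.png",c["pixels"][:,:,::-1])
    print(n,c["fx"],c["cx"],c["dist"],c["R"],c["t"])
s=arm.get_state();print(s)
E
```

```text
pics
side 472.56043198808595 273.5704440981638 [-0.00824792  0.          0.          0.          0.        ] [[-0.9088446  -0.41679836 -0.01675177]
 [-0.21674537  0.50617148 -0.83475258]
 [ 0.35640278 -0.75502951 -0.55037033]] [ 477.35485769  184.83617843 1102.43975909]
top 467.9887804356187 278.8031246141945 [-0.15372871  0.          0.          0.          0.        ] [[ 0.02368177 -0.99967753  0.00916572]
 [-0.99096302 -0.02468417 -0.13184458]
 [ 0.13202831 -0.00596058 -0.99122803]] [ -38.56817472  514.39483088 1163.51769927]
{'t': 0.1, 'joints': array([-79.22969942,  33.02960914,   1.42312518,  82.38130844,
        -0.85994059,  64.68752021,  -3.23665314]), 'joint_velocities': array([-0.03233496, -0.12637102, -0.02385569, -0.19505402,  0.06731446,
        0.03709818,  0.09775914]), 'joint_torque': array([ 7.17073213e-03, -7.67299247e+01,  2.25794949e+00, -2.86607498e+01,
        1.57913152e-02,  8.43806280e-03, -7.29773490e-06]), 'tcp_pos': array([181.07941432, 649.85260128, 244.50987456]), 'tool_rot': array([[-9.63307730e-01,  2.68399137e-01, -3.47272355e-04],
       [ 2.68399353e-01,  9.63306574e-01, -1.49387712e-03],
       [-6.64255878e-05, -1.53227106e-03, -9.99998824e-01]]), 'force': array([0.05983281, 0.83233311, 0.21020075]), 'ft_torque': array([-0.00051051,  0.03075951,  0.00763063]), 'grip_force': 0.0, 'opening': 85.44917560266917}
```

View pics/side0.png

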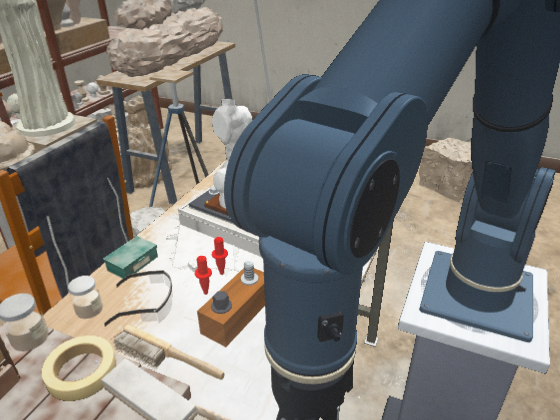

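View pics/top0.png

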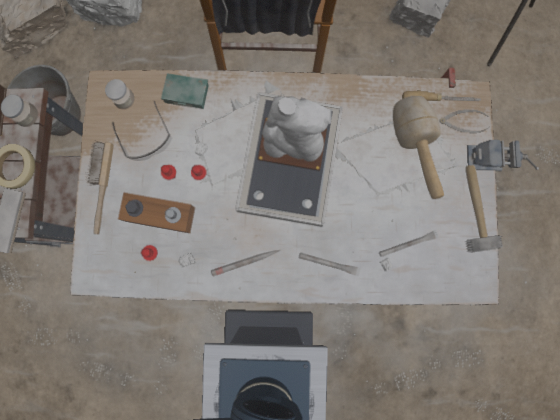

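The side view shows the block with the bolt (≈220,300) and the pin (≈250,270), two red decoys behind them, and the arm covering the plinth. The top view shows the bolt at (133,207), the pin at (173,214), and the plate holes at about (258,196) left and (307,203) right. I'll enlarge these.

```bash
cat > h.py <<'E'
import pickle,cv2,numpy as np
def K(c): return np.array([[c["fx"],0,c["cx"]],[0,c["fy"],c["cy"]],[0,0,1.]])
def w(c,u,v,z):
    p=cv2.undistortPoints(np.array([[[u,v]]],float),K(c),np.array(c["dist"]))[0,0]
    R=np.array(c["R"]);t=np.array(c["t"]); C=-R.T@t; d=R.T@np.array([p[0],p[1],1]); return C+d*(z-C[2])/d[2]
def pr(c,X):
    return cv2.projectPoints(np.array([X],float),cv2.Rodrigues(np.array(c["R"]))[0],np.array(c["t"],float),K(c),np.array(c["dist"]))[0].ravel()
E
python3 - <<'E'
from h import *
c=pickle.load(open("top.pkl","rb"));p=c["pixels"][:,:,::-1]
a=cv2.resize(p[185:240,112:202],None,fx=8,fy=8,interpolation=cv2.INTER_CUBIC)[:290]
b=cv2.resize(p[178:223,235:325],None,fx=8,fy=8,interpolation=cv2.INTER_CUBIC)[:300]
cv2.imwrite("pics/crop1.png",np.vstack([a,b]))
s=pickle.load(open("side.pkl","rb"))
print(pr(c,[181,650,245]),pr(s,[181,650,245]),pr(c,[0,0,0]))
for n,u,v,z in[("pin",173,214,117),("bolt",133,207,99),("L",258,196,64),("R",307,203,64)]:
    print(n,w(c,u,v,z))
E
```

```text
[-28.16417235 331.87898057] [306.52567217 449.6445689 ] [263.75901279 403.45776044]
pin [470.91993795 226.35011598 117.        ]
bolt [487.32497017 330.83889124  99.        ]
L [527.08992601  26.51426576  64.        ]
R [512.49112819 -96.30772392  64.        ]
```

View pics/crop1.png

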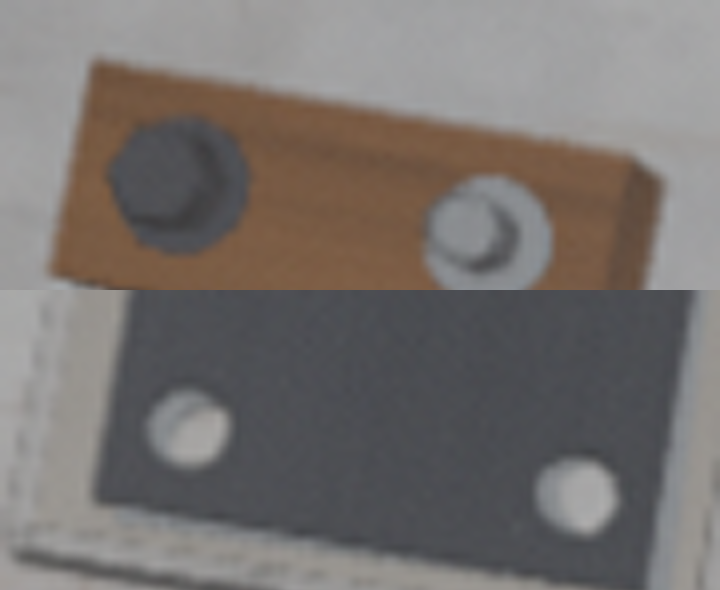

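```bash
python3 - <<'E'
from h import *
c=pickle.load(open("top.pkl","rb"))
R=np.array(c["R"]);print("cam",-R.T@np.array(c["t"]))
for n,u,v,z in[("pinhead",170.06,213.06,117),("collar",172.6,214.3,73),("bolthead",131.6,207.1,99),("washer",133.8,207.8,72),("L",258.2,194.8,64),("R",306.7,203.3,64)]:
    print(n,w(c,u,v,z).round(1))
L=w(c,258.2,194.8,64);Rr=w(c,306.7,203.3,64)
y=(L-Rr)/np.linalg.norm(L-Rr);print(np.linalg.norm(L-Rr),y,np.degrees(np.arctan2(-y[0],y[1])))
# crescent prediction in crop px for bed hole offset d (left +)
p=c["pixels"][:,:,::-1]
im=cv2.resize(p[183:215,245:320],None,fx=8,fy=8,interpolation=cv2.INTER_CUBIC)
im=cv2.convertScaleAbs(im,alpha=1.0); out=[]
for d in(-4,-8,-12):
    k=im.copy()
    for H in(L,Rr):
        for z,o,col in((64,0,(0,0,255)),(54,d,(0,255,0))):
            q=np.array([pr(c,[H[0]+y[0]*o+12.5*np.cos(a),H[1]+y[1]*o+12.5*np.sin(a),z]) for a in np.linspace(0,6.28,40)])
            q=((q-[245,183]+.5)*8-.5).astype(int); cv2.polylines(k,[q],True,col,1)
    out.append(k[:190])
cv2.imwrite("pics/pred.png",np.vstack(out))
E
```

```text
cam [ 357.04234339  -18.92309199 1221.48502417]
pinhead [473.  233.6 117. ]
collar [474.7 237.1  73. ]
bolthead [487.  334.4  99. ]
washer [488.5 337.1  72. ]
L [530.1  26.1  64. ]
R [511.7 -95.6  64. ]
123.05976450767592 [0.14966527 0.98873672 0.        ] -8.607529250598322
```

View pics/pred.png

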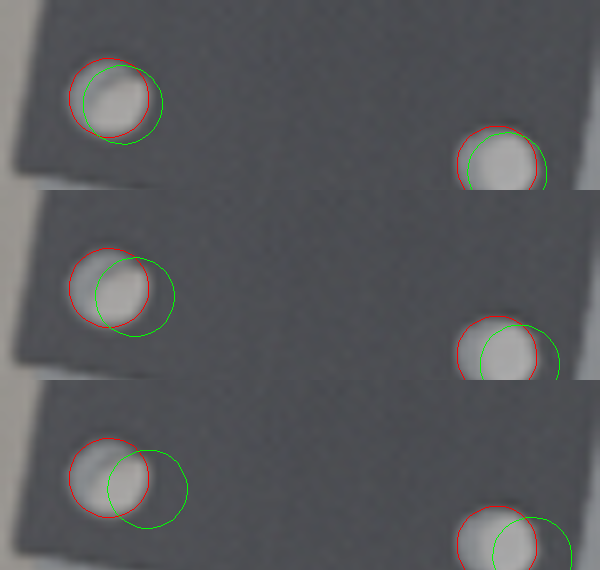

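The drawn rings suggest the bed holes lie about 5–6 mm to the right of the plate holes. I'll move over the pin.

```bash
python3 -m creep '[[[0,0,-1,-0.02,-0.016,0,1],[0,0,-2,-0.06,-0.049,0,1],[0,0,-3,-0.105,-0.085,0,1],[0,0,-4,-0.15,-0.122,0,1],[0,0,-5,-0.195,-0.159,0,1],[0,0,-6,-0.24,-0.196,0,1],[0,0,-7,-0.285,-0.232,0,1],[0,0,-7,-0.33,-0.269,0,1],[0,0,-7,-0.365,-0.298,0,1],[0,0,-7,-0.385,-0.314,0,1],[0,0,-7,-0.393,-0.321,0,1],[0,0,-7,-0.393,-0.321,0,1]]]' 60
python3 -m creep '[[[0,0,0,0,0,0.02,1],[0,0,0,0,0,0.02,1]]]'
python3 - <<'E'
from h import *
from station import arm
s=arm.get_state();print(s["tcp_pos"],s["tool_rot"],s["joints"])
c=arm.read_camera("side");pickle.dump(c,open("side1.pkl","wb"))
cv2.imwrite("pics/side1.png",cv2.resize(c["pixels"][150:380,150:450,::-1],None,fx=2.6,fy=2.6,interpolation=cv2.INTER_CUBIC))
E
```

```text
t: 1.6
tcp_pos: [473.4, 235.6, 245.1]
tool_rot: [[-0.989, 0.15, -0.001], [0.15, 0.989, -0.0], [0.0, -0.0, -1.0]]
force: [-0.8, 0.8, -0.3]
opening: 85.6
grip_force: 0.0
t: 1.85
tcp_pos: [472.0, 236.7, 224.3]
tool_rot: [[-0.989, 0.147, -0.003], [0.147, 0.989, -0.001], [0.002, -0.001, -1.0]]
force: [-0.1, -0.3, -0.0]
opening: 85.3
grip_force: 0.0
[472.01185351 236.65432547 224.27559005] [[-9.89181140e-01  1.46676558e-01 -2.58069437e-03]
 [ 1.46679105e-01  9.89183784e-01 -8.25651878e-04]
 [ 2.43167725e-03 -1.19525321e-03 -9.99996329e-01]] [-34.43176717  21.87760211   3.84386518 106.21035687  -1.85821295
  52.12247214  51.84651808]
```

View pics/side1.png

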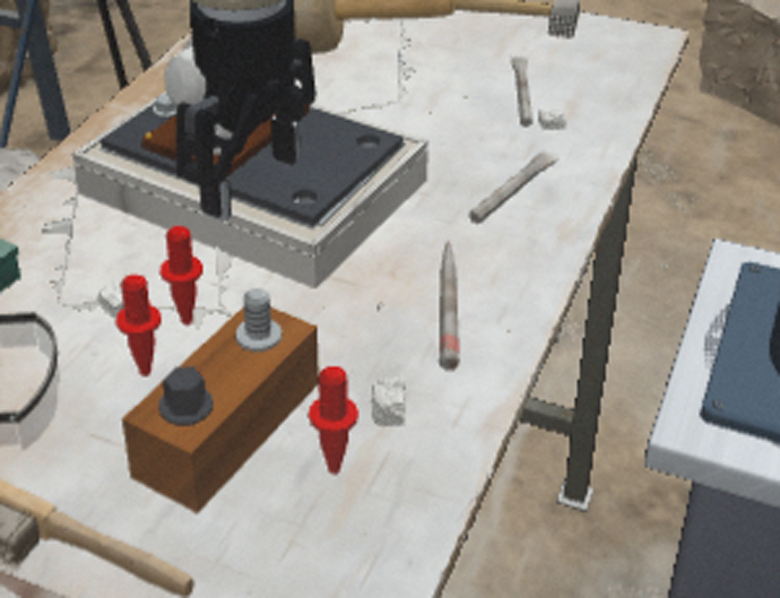

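The side view shows the pin head at crop (257,297), its collar at (258,333), the bolt head at (185,376), and the plate holes at (305,197) left and (369,142) right. The red look-alikes are clear of the fingers.

```bash
python3 - <<'E'
from h import *
from station import arm
c=pickle.load(open("side1.pkl","rb"))
for n,a,b,z in[("pinhead",257,297,117),("collar",258,333,73),("bolthead",185,376,99),("washer",187,405,72),("L",305,197,64),("R",369,142,64)]:
    print(n,w(c,150+(a+.5)/2.6-.5,150+(b+.5)/2.6-.5,z).round(1))
print(arm.get_state()["tcp_pos"])
E
```

```text
pinhead [471.8 241.9 117. ]
collar [475.3 237.7  73. ]
bolthead [490.1 332.8  99. ]
washer [488.3 337.   72. ]
L [531.3  25.4  64. ]
R [512.4 -95.7  64. ]
[472.59545042 236.64309758 225.06127584]
```

```bash
python3 -m creep '[[[0,0,0,-0.001,0,0.025,1],[0,0,0,-0.001,0,0.055,1],[0,0,0,-0.001,0,0.085,1],[0,0,0,-0.001,0,0.105,1],[0,0,0,-0.001,0,0.12,1],[0,0,0,-0.001,0,0.128,1],[0,0,0,-0.001,0,0.13,1],[0,0,0,-0.001,0,0.13,1]]]' 60
python3 -m creep '[[[0,0,0,0,0,0,-1],[0,0,0,0,0,0,-1],[0,0,0,0,0,0,-1],[0,0,0,0,0,0,-1],[0,0,0,0,0,0,-1],[0,0,0,0,0,0,-1],[0,0,0,0,0,0,-1],[0,0,0,0,0,0,-1]]]' 60
```

```text
t: 2.9
tcp_pos: [474.9, 235.5, 95.8]
tool_rot: [[-0.989, 0.149, 0.001], [0.149, 0.989, 0.0], [-0.001, 0.0, -1.0]]
force: [-0.0, -0.1, -0.5]
opening: 85.5
grip_force: 0.0
t: 3.9
tcp_pos: [474.8, 235.6, 95.7]
tool_rot: [[-0.989, 0.149, 0.001], [0.149, 0.989, 0.001], [-0.001, 0.001, -1.0]]
force: [-1.7, 0.7, 6.3]
opening: 20.4
grip_force: 58.7
```

```bash
python3 -m creep '[[[0,0,0,0,0,-0.01,-1],[0,0,0,0,0,-0.035,-1],[0,0,0,0,0,-0.065,-1],[0,0,0,0,0,-0.09,-1],[0,0,0,0,0,-0.105,-1],[0,0,0,0,0,-0.11,-1],[0,0,0,0,0,-0.11,-1]]]'
python3 -m creep '[[[0,0,0,-0.005,-0.012,0,-1],[0,0,0,-0.017,-0.04,0,-1],[0,0,0,-0.034,-0.08,0,-1],[0,0,0,-0.051,-0.12,0,-1],[0,0,0,-0.068,-0.16,0,-1],[0,0,0,-0.08,-0.187,0,-1],[0,0,0,-0.085,-0.2,0,-1],[0,0,0,-0.087,-0.203,0.01,-1],[0,0,0,-0.087,-0.203,0.02,-1],[0,0,0,-0.087,-0.203,0.025,-1],[0,0,0,-0.087,-0.203,0.025,-1],[0,0,0,-0.087,-0.203,0.025,-1]]]'
python3 - <<'E'
from h import *
from station import arm
for n in("side","top"):
    c=arm.read_camera(n);pickle.dump(c,open(n+"2.pkl","wb"))
    u,v=pr(c,[530,23,85]);u,v=int(u),int(v)
    cv2.imwrite(f"pics/{n}2.png",cv2.resize(c["pixels"][v-60:v+40,u-70:u+70,::-1],None,fx=5,fy=5,interpolation=cv2.INTER_CUBIC));print(n,u,v)
print(arm.get_state()["tcp_pos"])
E
```

```text
t: 4.78
tcp_pos: [474.3, 235.2, 204.9]
tool_rot: [[-0.989, 0.149, -0.001], [0.149, 0.989, -0.0], [0.001, -0.0, -1.0]]
force: [0.2, 0.5, -4.3]
opening: 20.1
grip_force: 59.7
t: 6.28
tcp_pos: [530.5, 22.1, 180.5]
tool_rot: [[-0.989, 0.148, 0.0], [0.148, 0.989, 0.0], [-0.0, 0.0, -1.0]]
force: [-0.3, 1.4, -3.2]
opening: 20.3
grip_force: 59.7
side 267 218
top 259 193
[530.52872701  21.88596878 180.58715585]
```

View pics/side2.png

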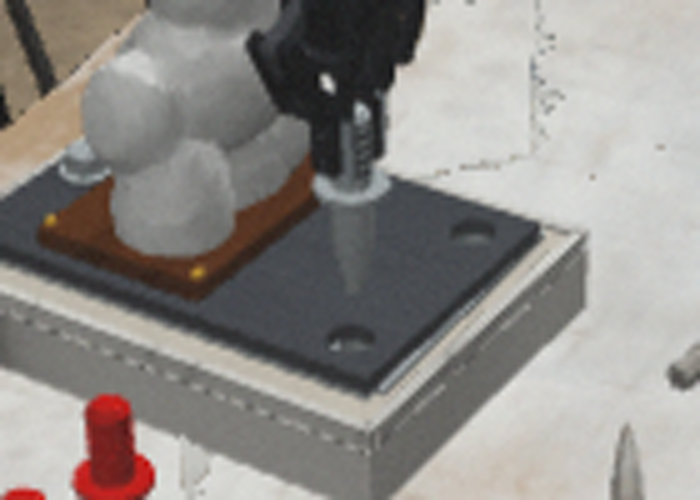

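The pin hangs upright, with its tip at crop (351,293) and the left hole at (352,339).

```bash
python3 - <<'E'
from h import *
c=pickle.load(open("side2.pkl","rb"))
f=lambda a,b,z:w(c,197+(a+.5)/5-.5,158+(b+.5)/5-.5,z).round(1)
print("tip",f(351,293,90.9),"collar",f(352,187,155),"L",f(352,338,64),"R",f(473,232,64))
E
python3 -m creep '[[[0,0,0,0,0,0.008,-1],[0,0,0,0,0,0.016,-1],[0,0,0,0,0,0.022,-1],[0,0,0,0,0,0.025,-1],[0,0,0,0,0,0.025,-1],[0,0,0,0,0,0.025,-1]]]'
```

```text
tip [532.7  22.3  90.9] collar [530.8  21.4 155. ] L [531.9  24.3  64. ] R [514.1 -96.8  64. ]
t: 7.12
tcp_pos: [530.5, 21.6, 155.5]
tool_rot: [[-0.989, 0.149, 0.0], [0.149, 0.989, 0.0], [-0.0, 0.0, -1.0]]
force: [-0.1, 0.5, -3.3]
opening: 20.2
grip_force: 59.7
```

```bash
python3 -m creep '[[[0,0,0,0,0,0.003,-1],[0,0,0,0,0,0.006,-1],[0,0,0,0,0,0.009,-1],[0,0,0,0,0,0.009,-1]]]' | egrep 'tcp|force: \['
python3 -m creep '[[[0,0,0,0,0,0.001,-1],[0,0,0,0,0,0.002,-1],[0,0,0,0,0,0.003,-1],[0,0,0,0,0,0.003,-1]]]' | egrep 'tcp|force: \['
python3 -m creep '[[[0,0,0,0,0,0.001,-1],[0,0,0,0,0,0.002,-1],[0,0,0,0,0,0.002,-1]]]' | egrep 'tcp|force: \['
```

```text
tcp_pos: [530.2, 21.7, 146.0]
force: [-0.5, -0.5, -3.5]
tcp_pos: [530.3, 21.7, 143.2]
force: [-0.2, 0.2, -3.7]
tcp_pos: [530.3, 21.7, 141.2]
force: [0.2, 0.8, -3.3]
```

```bash
for i in 1; do :; done
python3 -m creep '[[[0,0,0,0,0,0.0015,-1],[0,0,0,0,0,0.003,-1],[0,0,0,0,0,0.003,-1]]]' | egrep 'tcp|force: \['
python3 -m creep '[[[0,0,0,0,0,0.0015,-1],[0,0,0,0,0,0.003,-1],[0,0,0,0,0,0.003,-1]]]' | egrep 'tcp|force: \['
python3 -m creep '[[[0,0,0,0,0,0.0015,-1],[0,0,0,0,0,0.003,-1],[0,0,0,0,0,0.003,-1]]]' | egrep 'tcp|force: \['
```

```text
tcp_pos: [530.3, 21.7, 138.1]
force: [-0.2, -0.4, -3.9]
tcp_pos: [530.5, 21.9, 135.2]
force: [0.4, 1.9, -4.6]
tcp_pos: [530.6, 22.1, 132.3]
force: [1.1, 4.0, -3.2]
```

```bash

python3 -m creep '[[[0,0,0,0,0,0.0015,-1],[0,0,0,0,0,0.003,-1],[0,0,0,0,0,0.003,-1]]]' | egrep 'tcp|force: \['
python3 -m creep '[[[0,0,0,0,0,0.0015,-1],[0,0,0,0,0,0.003,-1],[0,0,0,0,0,0.003,-1]]]' | egrep 'tcp|force: \['
```

```text
tcp_pos: [530.5, 21.7, 129.2]
force: [1.4, 4.0, -1.8]
tcp_pos: [530.3, 21.6, 126.1]
force: [1.2, 4.0, -1.9]
```

```bash

python3 -m creep '[[[0,0,0,0,0,0.0015,-1],[0,0,0,0,0,0.003,-1],[0,0,0,0,0,0.003,-1]]]' | egrep 'tcp|force: \['
python3 -m creep '[[[0,0,0,0,0,0.0015,-1],[0,0,0,0,0,0.003,-1],[0,0,0,0,0,0.003,-1]]]' | egrep 'tcp|force: \['
```

```text
tcp_pos: [530.3, 21.6, 123.1]
force: [1.4, 4.4, -1.6]
tcp_pos: [530.2, 21.6, 120.1]
force: [1.8, 4.5, -2.8]
```

```bash

python3 -m creep '[[[0,0,0,0,0,0.001,-1],[0,0,0,0,0,0.002,-1],[0,0,0,0,0,0.002,-1]]]' | egrep 'tcp|force: \['
python3 -m creep '[[[0,0,0,0,0,0.001,-1],[0,0,0,0,0,0.002,-1],[0,0,0,0,0,0.002,-1]]]' | egrep 'tcp|force: \['
```

```text
tcp_pos: [530.2, 21.6, 118.1]
force: [1.3, 4.8, -1.5]
tcp_pos: [530.2, 21.5, 116.1]
force: [1.1, 3.6, -2.9]
```

```bash

python3 -m creep '[[[0,0,0,0,0,0.001,-1],[0,0,0,0,0,0.002,-1],[0,0,0,0,0,0.002,-1]]]' | egrep 'tcp|force: \['
python3 -m creep '[[[0,0,0,0,0,0.001,-1],[0,0,0,0,0,0.002,-1],[0,0,0,0,0,0.002,-1]]]' | egrep 'tcp|force: \['
```

```text
tcp_pos: [530.2, 21.3, 114.2]
force: [-0.3, 2.1, -1.5]
tcp_pos: [530.2, 21.2, 112.2]
force: [0.7, 0.0, 0.3]
```

```bash

python3 -m creep '[[[0,0,0,0,0,0.001,-1],[0,0,0,0,0,0.002,-1],[0,0,0,0,0,0.002,-1]]]' | egrep 'tcp|force: \['
```

```text
tcp_pos: [530.1, 21.1, 110.2]
force: [-1.6, -3.0, 3.2]
```

```bash

python3 -m creep '[[[0,0,0,0,-0.0005,0,-1],[0,0,0,0,-0.0008,0,-1],[0,0,0,0,-0.0008,0,-1]]]' | egrep 'tcp|force: \['
python3 -m creep '[[[0,0,0,0,0,0.001,-1],[0,0,0,0,0,0.002,-1],[0,0,0,0,0,0.002,-1]]]' | egrep 'tcp|force: \['
```

```text
tcp_pos: [530.1, 20.9, 110.3]
force: [-1.4, -1.0, 1.9]
tcp_pos: [530.0, 20.6, 108.3]
force: [-2.5, -3.1, 3.5]
```

```bash

python3 -m creep '[[[0,0,0,0.0003,-0.0004,0,-1],[0,0,0,0.0005,-0.0008,0,-1],[0,0,0,0.0005,-0.0008,0.0,-1]]]' | egrep 'tcp|force: \['
python3 -m creep '[[[0,0,0,0,0,0.001,-1],[0,0,0,0,0,0.002,-1],[0,0,0,0,0,0.002,-1]]]' | egrep 'tcp|force: \['
```

```text
tcp_pos: [529.8, 20.4, 108.3]
force: [-0.4, -0.2, 2.4]
tcp_pos: [529.6, 20.2, 106.1]
force: [-0.4, -0.9, -1.5]
```

```bash

python3 -m creep '[[[0,0,0,0,0,0.001,-1],[0,0,0,0,0,0.002,-1],[0,0,0,0,0,0.003,-1],[0,0,0,0,0,0.003,-1]]]' | egrep 'tcp|force: \['
python3 -m creep '[[[0,0,0,0,0,0.001,-1],[0,0,0,0,0,0.002,-1],[0,0,0,0,0,0.003,-1],[0,0,0,0,0,0.003,-1]]]' | egrep 'tcp|force: \['
```

```text
tcp_pos: [529.6, 20.1, 103.2]
force: [-0.6, -2.4, -0.6]
tcp_pos: [529.6, 20.1, 100.1]
force: [-1.0, -2.0, 0.5]
```

```bash

python3 -m creep '[[[0,0,0,0,0,0.001,-1],[0,0,0,0,0,0.002,-1],[0,0,0,0,0,0.003,-1],[0,0,0,0,0,0.003,-1]]]' | egrep 'tcp|force: \['
python3 -m creep '[[[0,0,0,0,0,0.001,-1],[0,0,0,0,0,0.002,-1],[0,0,0,0,0,0.003,-1],[0,0,0,0,0,0.003,-1]]]' | egrep 'tcp|force: \['
```

```text
tcp_pos: [529.6, 20.1, 97.1]
force: [-1.4, -2.3, 0.7]
tcp_pos: [529.5, 20.1, 94.1]
force: [-2.7, -2.0, 0.8]
```

```bash

python3 -m creep '[[[0,0,0,0,0,0.0005,-1],[0,0,0,0,0,0.001,-1],[0,0,0,0,0,0.0015,-1],[0,0,0,0,0,0.0015,-1]]]' | egrep 'tcp|force: \['
python3 -m creep '[[[0,0,0,0,0,0.0005,-1],[0,0,0,0,0,0.0005,-1]]]' | egrep 'tcp|force: \['
python3 -m creep '[[[0,0,0,0,0,0.0005,-1],[0,0,0,0,0,0.0005,-1]]]' | egrep 'tcp|force: \['
```

```text
tcp_pos: [529.5, 20.1, 92.7]
force: [-1.3, -3.3, 2.5]
tcp_pos: [529.6, 20.1, 92.3]
force: [-2.6, -3.9, 3.0]
tcp_pos: [529.6, 20.1, 92.2]
force: [-4.4, -3.4, 9.2]
```

```bash

python3 -m creep '[[[0,0,0,0.0002,-0.0002,0.0003,-1],[0,0,0,0.0002,-0.0002,0.0003,-1],[0,0,0,0.0002,-0.0002,0.0003,-1]]]' | egrep 'tcp|force: \['
python3 -m creep '[[[0,0,0,0,0,0,-1],[0,0,0,0,0,0,-1],[0,0,0,0,0,0,-1],[0,0,0,0,0,0,-1]]]' | egrep 'tcp|force: \['
```

```text
tcp_pos: [529.5, 20.1, 92.2]
force: [-4.7, -4.3, 11.5]
tcp_pos: [529.5, 20.0, 92.2]
force: [-5.7, -3.5, 12.2]
```

```bash

python3 -m creep '[[[0,0,0,0.0002,-0.0002,0.0003,-1],[0,0,0,0.0002,-0.0002,0.0003,-1],[0,0,0,0.0002,-0.0002,0.0003,-1],[0,0,0,0.0002,-0.0002,0.0003,-1]]]' | egrep 'tcp|force: \['
python3 -m creep '[[[0,0,0,0,0,0,-1],[0,0,0,0,0,0,-1],[0,0,0,0,0,0,-1],[0,0,0,0,0,0,-1],[0,0,0,0,0,0,-1],[0,0,0,0,0,0,-1]]]' | egrep 'tcp|force: \['
```

```text
tcp_pos: [529.5, 20.0, 92.1]
force: [-4.5, -1.9, 14.8]
tcp_pos: [529.5, 20.0, 92.1]
force: [-5.2, -1.5, 14.3]
```

```bash

python3 -m creep '[[[0,0,0,0,0,-0.0008,-1],[0,0,0,0,0,-0.0008,-1],[0,0,0,0,0,-0.0008,0],[0,0,0,0,0,-0.0008,0.5],[0,0,0,0,0,-0.0008,1],[0,0,0,0,0,-0.0008,1],[0,0,0,0,0,-0.0008,1],[0,0,0,0,0,-0.0008,1]]]'
python3 -m creep '[[[0,0,0,0,0,-0.01,1],[0,0,0,0,0,-0.03,1],[0,0,0,0,0,-0.06,1],[0,0,0,0,0,-0.09,1],[0,0,0,0,0,-0.115,1],[0,0,0,0,0,-0.13,1],[0,0,0,0,0,-0.135,1],[0,0,0,0,0,-0.135,1]]]'
```

```text
t: 20.62
tcp_pos: [529.2, 19.8, 92.0]
tool_rot: [[-0.989, 0.149, 0.0], [0.149, 0.989, 0.0], [-0.0, 0.0, -1.0]]
force: [-1.0, -0.6, 0.7]
opening: 85.3
grip_force: 0.0
t: 21.62
tcp_pos: [529.0, 19.8, 226.7]
tool_rot: [[-0.989, 0.149, -0.0], [0.149, 0.989, -0.0], [0.0, -0.0, -1.0]]
force: [-0.6, -0.1, 0.1]
opening: 85.4
grip_force: 0.0
```

```bash
cat > cr.py <<'E'
import sys
from h import *
from station import arm
c=arm.read_camera("top");pickle.dump(c,open(sys.argv[1]+".pkl","wb"))
E
python3 cr.py t3
python3 -m creep '[[[0,0,0,0.005,0.018,0,1],[0,0,0,0.016,0.055,0,1],[0,0,0,0.03,0.105,0,1],[0,0,0,0.045,0.158,0,1],[0,0,0,0.06,0.211,0,1],[0,0,0,0.073,0.256,0,1],[0,0,0,0.082,0.288,0,1],[0,0,0,0.086,0.302,0,1],[0,0,0,0.087,0.306,0,1],[0,0,0,0.087,0.306,0,1],[0,0,0,0.087,0.306,0,1]]]'
python3 cr.py t4
python3 - <<'E'
from h import *
a=pickle.load(open("t3.pkl","rb"))["pixels"][:,:,::-1];b=pickle.load(open("t4.pkl","rb"))["pixels"][:,:,::-1]
f=lambda i,k:cv2.resize(i,None,fx=k,fy=k,interpolation=cv2.INTER_CUBIC)
A=f(a[193:223,115:150],10);B=f(b[180:220,240:330],8)
H=np.zeros((620,720,3),np.uint8);H[:300,:350]=A;H[300:620]=B
cv2.imwrite("pics/c34.png",H[:600])
E
```

```text
t: 23.05
tcp_pos: [489.3, 333.9, 227.1]
tool_rot: [[-0.989, 0.151, 0.0], [0.151, 0.989, -0.001], [-0.0, -0.001, -1.0]]
force: [0.1, 0.3, -0.9]
opening: 85.2
grip_force: 0.0
```

View pics/c34.png

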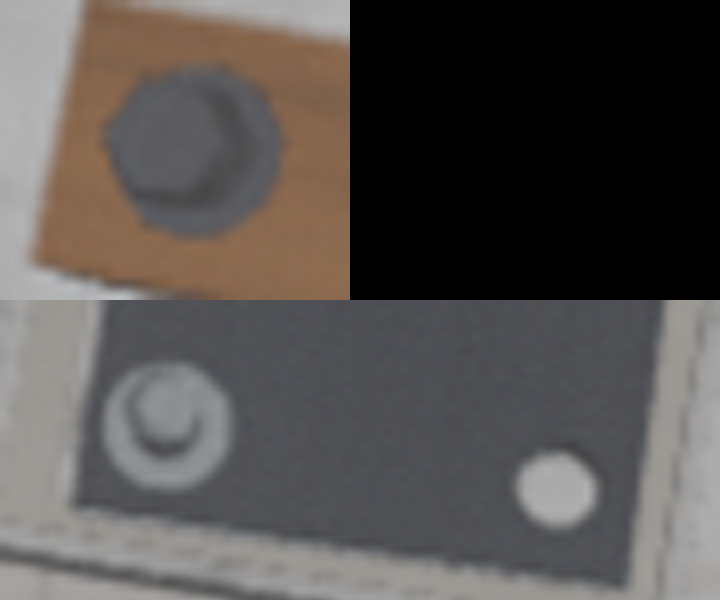

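The pin's collar is seated at (168,427) and the right hole at (556,489) is now fully open, so the two plates are in line. The bolt's hex flats face up and down in the crop, so I'll turn the jaws about 25–30° to grip across flats.

```bash
python3 -m creep '[[[0,0,8,0,0.0012,0.02,1],[0,0,16,0,0.0012,0.05,1],[0,0,23,0,0.0012,0.08,1],[0,0,25,0.0005,0.0012,0.105,1],[0,0,25,0.0005,0.0012,0.125,1],[0,0,25,0.0005,0.0012,0.134,1],[0,0,25,0.0005,0.0012,0.137,1],[0,0,25,0.0005,0.0012,0.137,1],[0,0,25,0.0005,0.0012,0.137,1]]]' 80
python3 -m creep '[[[0,0,0,0,0,0,0],[0,0,0,0,0,0,-0.3],[0,0,0,0,0,0,-1],[0,0,0,0,0,0,-1],[0,0,0,0,0,0,-1],[0,0,0,0,0,0,-1],[0,0,0,0,0,0,-1],[0,0,0,0,0,0,-1]]]' 80
```

```text
t: 24.22
tcp_pos: [488.8, 336.8, 90.7]
tool_rot: [[-0.833, 0.553, 0.001], [0.553, 0.833, 0.001], [-0.0, 0.001, -1.0]]
force: [0.0, -1.2, 0.3]
opening: 85.4
grip_force: 0.0
t: 25.22
tcp_pos: [488.6, 336.8, 90.5]
tool_rot: [[-0.833, 0.553, 0.0], [0.553, 0.833, 0.0], [-0.0, 0.001, -1.0]]
force: [-2.2, -1.5, 5.0]
opening: 27.4
grip_force: 78.5
```

```bash
python3 -m creep '[[[0,0,0,0,0,-0.01,-1],[0,0,0,0,0,-0.035,-1],[0,0,0,0,0,-0.065,-1],[0,0,0,0,0,-0.09,-1],[0,0,0,0,0,-0.105,-1],[0,0,0,0,0,-0.11,-1],[0,0,0,0,0,-0.11,-1]]]'
python3 - <<'E'
from h import *
c=pickle.load(open("t4.pkl","rb"))
P=w(c,240+168.5/8-.5,180+127.5/8-.5,69);H=w(c,240+556.5/8-.5,180+189.5/8-.5,64)
d=(P-H)[:2];print(P,H,np.linalg.norm(d)); u=d/np.linalg.norm(d)
print(np.degrees(np.arctan2(-u[0],u[1])), np.array([529.5,20.])-124*u)
# plate front edge left/right corners for the yaw
a=w(c,240+74/8-.5,180+207/8-.5,64);b=w(c,240+630/8-.5,180+287/8-.5,64);print(a,b,np.degrees(np.arctan2(-(a-b)[0],(a-b)[1])))
E
```

```text
t: 26.1
tcp_pos: [488.2, 336.5, 199.6]
tool_rot: [[-0.833, 0.553, -0.001], [0.553, 0.833, -0.0], [0.0, -0.001, -1.0]]
force: [-0.5, -0.4, -4.5]
opening: 27.5
grip_force: 79.2
[527.92877334  19.98162511  69.        ] [ 512.14714903 -101.4748447    64.        ] 122.47748252320014
-7.40333229708947 [ 513.52219433 -102.96629508]
[502.89933851  48.88125883  64.        ] [ 482.09361312 -124.87723633   64.        ] -6.828049553443562
```

```bash
python3 -m creep '[[[0,0,0,-0.008,-0.01,-0.015,-1],[0,0,0,-0.03,-0.04,-0.02,-1],[0,0,0,-0.063,-0.084,-0.02,-1],[0,0,0,-0.098,-0.131,-0.02,-1],[0,0,0,-0.133,-0.177,-0.02,-1],[0,0,0,-0.168,-0.224,-0.02,-1],[0,0,0,-0.203,-0.27,-0.02,-1],[0,0,0,-0.233,-0.31,-0.02,-1],[0,0,0,-0.253,-0.337,-0.02,-1],[0,0,0,-0.262,-0.349,-0.015,-1],[0,0,0,-0.2643,-0.3522,0,-1],[0,0,0,-0.2643,-0.3522,0.01,-1]]]'
python3 -m creep '[[[0,0,0,0,0,0.01,-1],[0,0,0,0,0,0.02,-1],[0,0,0,0,0,0.025,-1],[0,0,0,0,0,0.025,-1],[0,0,0,0,0,0.025,-1]]]'
python3 - <<'E'
from h import *
from station import arm
c=arm.read_camera("side");pickle.dump(c,open("s5.pkl","wb"))
u,v=map(int,pr(c,[514,-103,85]));print(u,v)
cv2.imwrite("pics/s5.png",cv2.resize(c["pixels"][v-50:v+30,u-60:u+50,::-1],None,fx=7,fy=7,interpolation=cv2.INTER_CUBIC))
E
```

```text
t: 27.6
tcp_pos: [513.4, -101.7, 188.6]
tool_rot: [[-0.834, 0.552, -0.002], [0.552, 0.834, 0.001], [0.002, -0.0, -1.0]]
force: [0.7, -0.7, -3.6]
opening: 27.8
grip_force: 79.5
t: 28.22
tcp_pos: [514.1, -103.0, 165.3]
tool_rot: [[-0.833, 0.553, 0.001], [0.553, 0.833, -0.0], [-0.0, 0.0, -1.0]]
force: [-0.0, -0.4, -3.3]
opening: 27.9
grip_force: 79.5
292 196
```

View pics/s5.png

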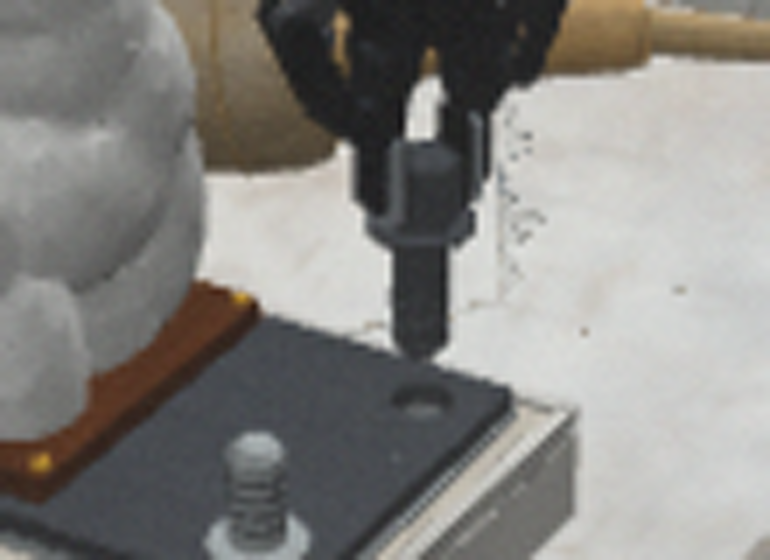

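The bolt hangs upright, with its shank axis near column 420 and its end near (419,355). The hole is at about (423,401).

```bash
python3 - <<'E'
from h import *
c=pickle.load(open("s5.pkl","rb"))
f=lambda a,b,z:w(c,232+(a+.5)/7-.5,146+(b+.5)/7-.5,z).round(1)
print("tip",f(419,354,86.8),"washer",f(421,228,142.8+4),"hole",f(423,401,64),"pinhead",f(256,446,113),"collar",f(257,539,69))
E
python3 -m creep '[[[0,0,0,0,0,0.008,-1],[0,0,0,0,0,0.014,-1],[0,0,0,0,0,0.018,-1],[0,0,0,0,0,0.018,-1]]]' | egrep 'tcp|force: \['
```

```text
tip [ 515.5 -101.4   86.8] washer [513.  -96.8 146.8] hole [ 514.4 -103.2   64. ] pinhead [528.5  21.8 113. ] collar [530.7  18.5  69. ]
tcp_pos: [513.7, -103.0, 146.6]
force: [1.0, 0.3, -4.0]
```

```bash

python3 -m creep '[[[0,0,0,0,0,0.002,-1],[0,0,0,0,0,0.004,-1],[0,0,0,0,0,0.006,-1],[0,0,0,0,0,0.006,-1]]]' | egrep 'tcp|force: \['
python3 -m creep '[[[0,0,0,0,0,0.001,-1],[0,0,0,0,0,0.002,-1],[0,0,0,0,0,0.002,-1]]]' | egrep 'tcp|force: \['
python3 -m creep '[[[0,0,0,0,0,0.001,-1],[0,0,0,0,0,0.002,-1],[0,0,0,0,0,0.002,-1]]]' | egrep 'tcp|force: \['
```

```text
tcp_pos: [513.8, -103.0, 140.9]
force: [-0.9, 0.1, -3.6]
tcp_pos: [513.9, -103.0, 138.9]
force: [0.3, 0.5, -4.4]
tcp_pos: [513.8, -102.9, 136.9]
force: [0.3, 1.2, -3.9]
```

```bash

python3 -m creep '[[[0,0,0,0,0,0.001,-1],[0,0,0,0,0,0.002,-1],[0,0,0,0,0,0.003,-1],[0,0,0,0,0,0.003,-1]]]' | egrep 'tcp|force: \['
python3 -m creep '[[[0,0,0,0,0,0.001,-1],[0,0,0,0,0,0.002,-1],[0,0,0,0,0,0.003,-1],[0,0,0,0,0,0.003,-1]]]' | egrep 'tcp|force: \['
python3 -m creep '[[[0,0,0,0,0,0.001,-1],[0,0,0,0,0,0.002,-1],[0,0,0,0,0,0.003,-1],[0,0,0,0,0,0.003,-1]]]' | egrep 'tcp|force: \['
```

```text
tcp_pos: [513.8, -102.9, 133.9]
force: [0.1, 0.6, -3.4]
tcp_pos: [513.9, -103.0, 130.9]
force: [0.2, 1.1, -4.6]
tcp_pos: [513.8, -103.0, 127.9]
force: [-0.1, 1.8, -4.2]
```

```bash

python3 -m creep '[[[0,0,0,0,0,0.002,-1],[0,0,0,0,0,0.005,-1],[0,0,0,0,0,0.008,-1],[0,0,0,0,0,0.01,-1],[0,0,0,0,0,0.01,-1]]]' | egrep 'tcp|force: \['
python3 -m creep '[[[0,0,0,0,0,0.002,-1],[0,0,0,0,0,0.005,-1],[0,0,0,0,0,0.008,-1],[0,0,0,0,0,0.01,-1],[0,0,0,0,0,0.01,-1]]]' | egrep 'tcp|force: \['
python3 -m creep '[[[0,0,0,0,0,0.002,-1],[0,0,0,0,0,0.005,-1],[0,0,0,0,0,0.008,-1],[0,0,0,0,0,0.01,-1],[0,0,0,0,0,0.01,-1]]]' | egrep 'tcp|force: \['
```

```text
tcp_pos: [513.8, -103.0, 117.7]
force: [0.6, 1.4, -5.8]
tcp_pos: [513.8, -103.0, 107.7]
force: [0.2, 1.0, -6.0]
tcp_pos: [513.8, -103.0, 97.8]
force: [-0.6, 0.8, -6.2]
```

```bash

python3 -m creep '[[[0,0,0,0,0,0.002,-1],[0,0,0,0,0,0.004,-1],[0,0,0,0,0,0.006,-1],[0,0,0,0,0,0.008,-1],[0,0,0,0,0,0.0095,-1],[0,0,0,0,0,0.0095,-1]]]' | egrep 'tcp|force: \['
python3 -m creep '[[[0,0,0,0,0,0.0005,-1],[0,0,0,0,0,0.001,-1],[0,0,0,0,0,0.001,-1]]]' | egrep 'tcp|force: \['
```

```text
tcp_pos: [513.8, -102.9, 88.3]
force: [-1.6, 2.2, -4.4]
tcp_pos: [513.9, -103.0, 87.5]
force: [-1.6, 2.2, -3.1]
```

```bash

python3 -m creep '[[[0,0,0,0,0,0.0005,-1],[0,0,0,0,0,0.0005,-1]]]' | egrep 'tcp|force: \['
python3 -m creep '[[[0,0,0,0,0,0.0005,-1],[0,0,0,0,0,0.0005,-1]]]' | egrep 'tcp|force: \['
python3 -m creep '[[[0,0,0,0,0,0.0003,-1],[0,0,0,0,0,0.0003,-1]]]' | egrep 'tcp|force: \['
```

```text
tcp_pos: [513.9, -103.0, 87.1]
force: [-1.1, 1.7, -1.3]
tcp_pos: [513.8, -103.0, 86.9]
force: [-4.5, 2.5, 5.3]
tcp_pos: [513.8, -103.0, 86.9]
force: [-4.7, 3.3, 9.3]
```

```bash

python3 -m creep '[[[0,0,0,0,0,-0.0006,-1],[0,0,0,0,0,-0.0006,-1],[0,0,0,0,0,-0.0006,0],[0,0,0,0,0,-0.0006,0.5],[0,0,0,0,0,-0.0006,1],[0,0,0,0,0,-0.0006,1],[0,0,0,0,0,-0.0006,1],[0,0,0,0,0,-0.0006,1]]]' | egrep 'force|open'
python3 -m creep '[[[0,0,0,0,0,-0.01,1],[0,0,0,0,0,-0.03,1],[0,0,0,0,0,-0.06,1],[0,0,0,0,0,-0.09,1],[0,0,0,0,0,-0.125,1],[0,0,0,0,0,-0.16,1],[0,0,0,0,0,-0.19,1],[0,0,0,0,0,-0.2,1],[0,0,0,0,0,-0.2,1],[0,0,0,0,0,-0.2,1]]]'
python3 - <<'E'
from h import *
from station import arm
c=arm.read_camera("side");pickle.dump(c,open("s6.pkl","wb"))
cv2.imwrite("pics/s6.png",cv2.resize(c["pixels"][150:260,180:340,::-1],None,fx=5,fy=5,interpolation=cv2.INTER_CUBIC))
E
```

```text
force: [-0.7, -0.2, -0.5]
opening: 85.5
grip_force: 0.0
t: 37.52
tcp_pos: [513.3, -102.8, 285.8]
tool_rot: [[-0.833, 0.553, -0.002], [0.553, 0.833, 0.0], [0.002, -0.001, -1.0]]
force: [-0.6, -0.3, -0.5]
opening: 85.4
grip_force: 0.0
```

View pics/s6.png

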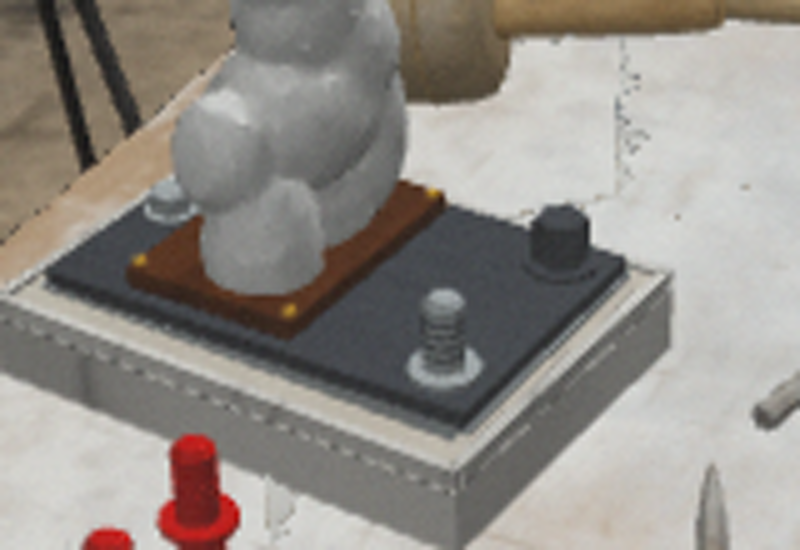

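The pin's collar at (445,366) and the bolt's washer at (560,265) both lie flat on the plate, and the arm is clear of everything.

```bash
python3 -c "
from station import arm
print(arm.hand_in())"
```

```text
the job is handed in; nothing more can be done
None
```

The job is handed in: the taper pin is seated collar-down in the left front hole after about 15 N for over a second, the bolt is home in the right front hole, and no force reading passed 20 N.

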